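Stop the grip lathe and lock its spindle through the guard window

ROBOT

A 6-joint arm with a two-finger parallel gripper is mounted at the origin on the work surface. World frame = base frame: x ahead of the robot, y to its left, z up, the work surface at z = 0. Lengths are in mm, angles in rad, forces in N, time in s.
With the tool pointing down it reaches from about 350 to 775 mm from the base axis. Payload 7.3 kg.
Tool frame: the origin (TCP) lies between the finger pads; the fingertips stand 25 mm ahead of it and the grasp point (between the pads) lies 6 mm ahead of it; z points along the fingers, y is the line along which they close (so a half turn about z gives the same grasp; the last joint's range is limited). The gripper opens to 92 mm and grips with 3 to 60 N. Pads are 19 mm wide; open, the fingers measure 130 mm over their backs; the gripper's body (75 mm by 190 mm) begins 47 mm behind the grasp point.
Start: joints at [1.161, 0.342, 1.524, -0, 1.275, -0.146], TCP at [136.878, 506.86, 251.741] pointing down, gripper open.
Joint ranges: [-2.53, 2.53], [-0.77, 2.02], [0.04, 2.7], [-1, 4.14], [0.28, 2.66], [-3.11, 3.11]. Speed limits (rad/s): [2.57, 2.57, 3.14, 3.14, 3.14, 3.14].

INTERFACE

Orientations are given as [roll, pitch, yaw] about the fixed x, y, z axes, in that order (R = Rz(yaw) Ry(pitch) Rx(roll)).
In Python, from plant import bot gives the robot as it stands.
- The arm moves only by the tool play_rows, never from a script. Its argument "commands" is a list of rows, each an object of numbers: "x", "y", "z": the shift along the tool's x, y, z in m; "twist": the turn about the tool's z in degrees. In form: [{"x": .., "y": .., "z": .., "twist": ..}, ...]. A call has exactly 8 rows; each row is the pose to reach, as a shift and turn from the pose commanded when the call began, along the tool's axes at that moment; what a row does not reach only later rows make up. A row lasts 1/10 s, in which the tool goes at most 50 mm and 8.59 degrees, less where a joint would pass 70% of its speed; a pose out of reach is approached as far as the arm can. A call with a gripper value outside its range is refused whole. "jaw" is the closure, from 0 (fully open) to 1 (shut), set as the call begins (left out, the last holds). The fingers move at their own pace and stop on an object; the grip force is fixed at half the most. Time passes only in rows, so rows that repeat a pose let the fingers close, or fill a call up. It gives the time, the measured TCP pose, the force, the opening and the grip force at its end, in the units of the state.
- bot.get_obs(): the state, without advancing time (a new reading comes with each control period).
- bot.capture(name): name is "scene" or "side" or "wrist"; returns a dict with "pixels" (384x512x3 uint8, red, green, blue), "fx", "fy", "cx", "cy" (pixels), "k1" (the pictures are not rectified: a ray, as slopes to the right and down, at radius r is drawn at 1 + k1 r^2 times it, then the intrinsics apply), "eye" and "rotation" of the camera in the world. Camera axes: x right, y down, z forward; pixel columns grow to the right and rows downward; lengths in mm; the calibration is good to about 2 mm. A picture is of the moment at which its call begins. There is no depth.
- bot.close_job(): hands the job in; it is judged then, once.
The state is a dict: "time": time; "joint_positions": joint angles; "dq": joint speeds; "tau": joint torques, N m; "tool_pos": TCP position; "tcp_rot": TCP orientation; "contact_force": force on the tool from outside, world axes, zero at the start; "moment": the same for the moment, N m; "grip_width": finger opening in mm; "finger_force": force on a finger pad.
Only numpy, scipy, OpenCV 4.12 (cv2) and the standard library are available. Lean on these libraries where they do the work, as an engineer would, in place of code of your own. Each camera call takes 0.05 s, during which the arm holds its last target. There are 200 camera calls.

TASK

The cork grip on the lathe is finished and the chuck is about to be opened: first stop the lathe by pressing the wide mushroom-headed stop button on the control box fully in and letting it go, then reach through the window in the chuck guard and press the spindle-lock lever all the way down, where it stays by itself. Do not touch the guard or the rim of its window, do not press the start button, and leave everything lying on and around the lathe where it is. Push with the fingertips only, pick nothing up, and finish clear of the machine.

Things in the scene. Friction and masses are not known exactly. Their poses are not given: they have to be found in the camera images.
- lathe: bench lathe, 660 mm long, fixed. Origin on the bench under the spindle; x to its back, y along the spindle to its left (motor), z up. In mm: tailstock y -302 to -235 (145 high); cork grip and tool rest y -200 to -20 (130 high); guard y 0 to 144; grey headstock y 145 to 240, x -55 to 55 (175 high); motor to y 356 (161 high); control box x -165 to -65, y -225 to -65 (62 high)
- guard: white bent-steel chuck guard on the lathe, same origin and axes as the lathe: x -100 to 73 mm, y 0 to 144 mm, sheet 4 mm thick. Its top slopes, rising with x by 12 degrees: 182 mm above the bench at the front edge, 218 mm at the back. Not to be touched
- window (a point): centre of the rectangular window in the guard's sloping top, on the top surface, 198 mm above the bench, over the lever's thumb pad; axes as the lathe. Clear opening 66 mm along the slope (x) by 64 mm (y). Its black rubber edging, 6 mm wide and 1.5 mm proud of the sheet above and below, belongs to the guard
- lock_pad (a point): centre of the top face of the lever's thumb pad, 15 mm below the window with the lever up, 35 mm with it fully down. Pad bare metal, ribbed, 28 mm (x) by 30 mm (y), 9 mm thick, at the front end of a flat steel lever pivoted 80 mm behind it (lathe x 55, y 100, 165 mm above the bench); moves with the lever
- spindle_lock (a joint): angle of the spindle-lock lever: 0 fully up, grows as it is pressed down, 0.24 rad at its stop (fully down; the pad has then sunk 19 mm). No spring: friction holds it wherever it is left; it takes about 6 N on the pad to move it
- stop_top (a point): centre of the top of the stop button: wide grey mushroom head, 40 mm diameter, 28 mm above the top of the control box (90 mm above the bench); one of the two buttons on the box, 76 mm apart along the lathe's y, may be the left or the right one; moves with the button
- stop (a joint): travel of the stop button, straight down: 0 out, 0.006 m fully in; a spring returns it (1.5 N to start, 5 N fully in)
- start_top (a point): centre of the top of the start button: small grey button, 21 mm diameter, in an aluminium collar of 32 mm diameter, 17 mm above the top of the control box; to be left alone
- start (a joint): travel of the start button: 0 out, 0.006 m fully in; to be left alone
- chuck_key: steel T-shaped chuck key (60 mm cross bar, 68 mm shank, 14 mm high) lying on the bench in front of the guard; origin under the middle of the cross bar, shank along +y; loose, to be left alone
- cork_ring: cork ring, 32 mm diameter, 12.5 mm high, on the bench in front of the lathe; origin at the centre of its underside; loose, to be left alone
- cork_ring_top: cork ring, 32 mm diameter, 12.5 mm high, lying on top of the lathe's headstock, 105 mm to the left (+y of the lathe) of the lever; origin at the centre of its underside, 175 mm above the bench; loose, to be left alone
- spool: thread spool, 42 mm diameter, 47 mm high, upright on the bench in front of the headstock; origin at the centre of its underside; loose, to be left alone
- mug: blue mug, 82 mm diameter, 100 mm high, on the bench to the right of the lathe; origin at the centre of its underside; loose, to be left alone
- bottle: white plastic bottle, 60 mm diameter, 150 mm high, on the bench to the right of the lathe; origin at the centre of its underside; loose, to be left alone
- tape_roll: roll of tape lying flat, 96 mm diameter, 24 mm high, on the bench to the left in front of the motor; origin at the centre of its underside; loose, to be left alone
- wood_block: wooden block with holes, 60 x 90 x 45 mm, on the bench in front of the control box, to the right; origin at the centre of its underside; loose, to be left alone

How it is judged (in metres and radians):
On the way, in this order (a step that is already met when the one before it is completed fails the run):
1. the stop button is pressed fully in (value of joint stop above 0.0048 m), for 0.1 s.
2. the stop button has been let go (value of joint stop below 0.001 m), for 0.1 s.
3. the spindle-lock lever is all the way down (value of joint spindle_lock above 0.215 rad), for 0.1 s.
At the end, for the whole second after the job is handed in: the spindle-lock lever rests fully down (within 0.025 rad, 2 mm at the pad, of its stop), both buttons are out, and every loose thing lies within 20 mm of where it was (value of joint spindle_lock above 0.215 rad and velocity of joint spindle_lock below 0.02 rad/s and value of joint each of stop, start below 0.001 m and distance of each of chuck_key, cork_ring, cork_ring_top, spool, mug, bottle, tape_roll, wood_block from where it was at the start of the episode below 0.02 m); the robot touches nothing.
It fails at once if the guard or the rim of its window is touched (contact force between any of the fingers, the arm and guard above 0.5 N).
It fails at once if the start button is pressed (value of joint start above 0.002 m).
It fails at once if a loose thing is lifted, or pushed more than 20 mm (distance of any of chuck_key, cork_ring, cork_ring_top, spool, mug, bottle, tape_roll, wood_block from where it was at the start of the episode above 0.02 m).
It also fails if it takes over 40 s, if anything falls off the work surface, if the arm or the gripper's body presses on something with over 40 N, if the wrist force passes 120 N, or if a joint passes its speed limit or range.

## Working session

There is one attempt and no reset: what is moved stays moved. The work goes in short steps, Python scripts to look and compute and a tool call to move; the robot and the scene stay as the last step left them, time stands still between calls to the robot, and variables do not carry over. Pictures are saved under pics/ and viewed, at most 10 in all, crops included, and the job is handed in when it is done.

Besides the shell and the picture viewer there is one more tool, called by a JSON object that holds its "method" and its "body". play_rows: Moves the arm, as the interface text tells. Its arguments: {"type":"object","properties":{"commands":{"type":"array"},"jaw":{"type":"number"}},"required":["commands"]}

```bash
mkdir -p pics
cat > h.py <<'E'
import numpy as np, cv2, pickle
from plant import bot
def snap(n,f):
    c=bot.capture(n); cv2.imwrite(f'pics/{f}.png',cv2.cvtColor(c['pixels'],cv2.COLOR_RGB2BGR)); pickle.dump(c,open(f'pics/{f}.pkl','wb')); return c
def load(f): return pickle.load(open(f'pics/{f}.pkl','rb'))
def K(c): return np.array([[c['fx'],0,c['cx']],[0,c['fy'],c['cy']],[0,0,1.]]),np.array([c['k1'],0,0,0,0.])
def at_z(c,u,v,z):
    k,d=K(c); p=cv2.undistortPoints(np.array([[[u,v]]],float),k,d)[0,0]
    r=np.array(c['rotation'])@np.array([p[0],p[1],1]); e=np.array(c['eye']); return e+r*(z-e[2])/r[2]
def proj(c,P):
    R=np.array(c['rotation']).T; k,d=K(c); t=-R@np.array(c['eye'])
    return cv2.projectPoints(np.array(P,float).reshape(-1,3),cv2.Rodrigues(R)[0],t,k,d)[0][:,0]
E
python3 - <<'E'
from h import *
for n in('scene','side','wrist'):
    c=snap(n,n+'0'); print(n,np.round(c['eye']),np.round(c['rotation'],2).tolist(),c['fx'],c['k1'])
o=bot.get_obs(); print({k:np.round(v,3) for k,v in o.items()})
E
```

```text
scene [ 861.  826. 1327.] [-2.5, -0.01, 2.68] 459.5691351522697 -0.05171668430033939
side [ -339. -1080.  1221.] [-2.25, 0.02, -0.65] 436.398379477991 -0.11819200675313679
wrist [ 67. 524. 383.] [2.87, 0.0, 1.31] 285.7549928191485 -0.041659353054136324
{'time': np.float64(0.15), 'joint_positions': array([ 1.161,  0.343,  1.525, -0.   ,  1.275, -0.146]), 'dq': array([ 0.   , -0.002, -0.002,  0.   , -0.001,  0.001]), 'tau': array([ 2.0000e-03, -4.3147e+01, -2.4435e+01,  7.2000e-02,  5.4000e-02,
       -0.0000e+00]), 'tool_pos': array([136.774, 506.609, 251.234]), 'tcp_rot': array([-3.141, -0.   ,  2.878]), 'contact_force': array([ 0.112, -0.471, -0.05 ]), 'moment': array([-0.004, -0.045, -0.014]), 'finger_force': np.float64(0.0), 'grip_width': np.float64(92.012)}
```

View pics/scene0.png

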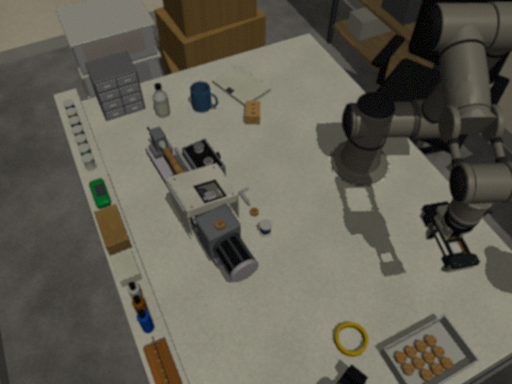

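View pics/wrist0.png

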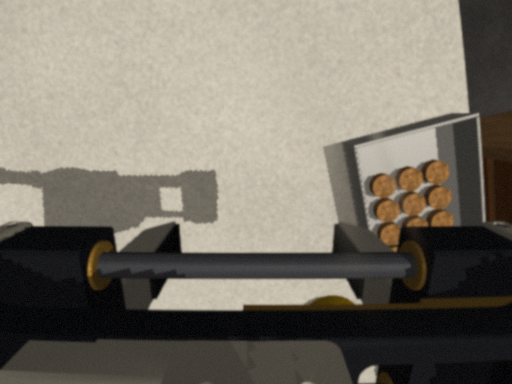

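View pics/side0.png

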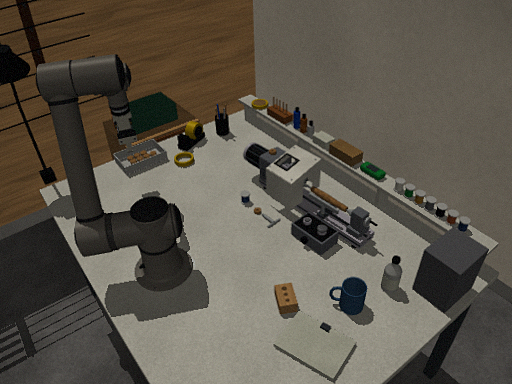

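```bash
sed -i "s/^def at_z/from scipy.spatial.transform import Rotation as Ro\n_l=load\ndef load(f):\n    c=_l(f); c['rotation']=Ro.from_euler('xyz',c['rotation']).as_matrix(); return c\ndef at_z/" h.py
python3 - <<'E'
from h import *
a=load('scene0')['pixels'][115:285,135:285]; b=load('side0')['pixels'][130:260,235:385]
a=cv2.resize(a,None,fx=3.4,fy=3.4,interpolation=2)[:, :400*2]; b=cv2.resize(b,None,fx=3.8,fy=3.8,interpolation=2)
a=cv2.resize(load('scene0')['pixels'][125:275,145:245],None,fx=4,fy=4,interpolation=2); b=cv2.resize(load('side0')['pixels'][130:280,280:380] ,None,fx=4,fy=4,interpolation=2)
cv2.imwrite('pics/crop.png',np.hstack([a,b])[:,:,::-1])
c=load('scene0');s=load('side0')
print(at_z(c,210,190,198),at_z(s,288,160,198))
E
```

```text
[603.39652     18.73604088 198.        ] [619.48518958  25.52260981 198.        ]
```

View pics/crop.png

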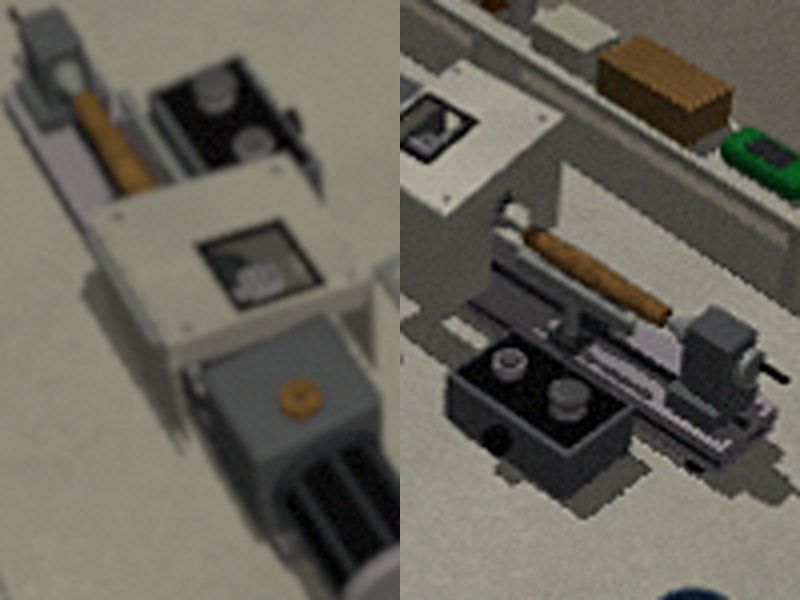

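```bash
cat >> h.py <<'E'
from scipy.optimize import least_squares
def L2W(q,P):
    P=np.array(P,float).reshape(-1,3); return Ro.from_euler('z',q[2]).apply(P)+[q[0],q[1],0]
E
python3 - <<'E'
from h import *
c=load('scene0');s=load('side0')
obs=[(c,(73,0,218),167.5,176.3),(c,(-100,0,182),217.5,163.8),(c,(73,144,218),186.3,215),(c,(-25,100,198),210.5,191),(c,(-115,-183,90),198.7,145.5),(c,(-115,-107,79),208.2,160.5),
(s,(73,0,218),320.5,157.5),(s,(-100,0,182),291.3,183.8),(s,(-115,-183,90),322.5,226.2),(s,(-115,-107,79),307.5,218.8),(s,(-25,100,198),289.5,162)]
f=lambda q:np.concatenate([(proj(k,L2W(q,P))[0]-[u,v]) for k,P,u,v in obs])
r=least_squares(f,[620,20,-.3],loss='soft_l1',x_scale=[100,100,.5]);q=r.x
print(q,np.round(f(q).reshape(-1,2),1).tolist())
print('stop',at_z(c,198.7,145.5,90),at_z(s,322.5,226.2,90),L2W(q,(-115,-183,90)))
print('start',at_z(c,208.2,160.5,79),at_z(s,307.5,218.8,79),L2W(q,(-115,-107,79)))
print('win',L2W(q,(-25,100,198)),'ringtop',L2W(q,(-25,205,175)))
w=bot.capture('wrist');o=bot.get_obs();R=Ro.from_euler('xyz',o['tcp_rot']).as_matrix()
print('cam in tool',R.T@(np.array(w['eye'])-o['tool_pos']),(R.T@Ro.from_euler('xyz',w['rotation']).as_matrix()).round(3).tolist())
E
```

```text
[ 6.38084678e+02 -7.47214393e+01  8.12729178e-02] [[-1.3, 1.5], [-0.9, -0.5], [0.4, -3.6], [-0.5, 0.2], [-0.8, -0.8], [-0.4, -0.1], [0.1, 0.6], [-1.2, -0.3], [-1.1, 0.3], [-1.0, -0.2], [-3.8, -0.4]]
stop [ 537.25415872 -261.34022757   90.        ] [ 542.37455884 -267.96653852   90.        ] [[ 538.32084934 -266.4534878    90.        ]]
start [ 530.97191336 -189.68875289   79.        ] [ 534.64076849 -193.86297138   79.        ] [[ 532.1509052  -190.70435058   79.        ]]
win [[605.04885141  22.91889122 198.        ]] ringtop [[596.52458648 127.57230448 175.        ]]
cam in tool [  71.80379749   -1.17874272 -132.023462  ] [[0.0, -0.964, -0.266], [1.0, 0.0, -0.001], [0.001, -0.266, 0.964]]
```

Both views agree: the stop button is the outer one (scene px 199,145; side px 322,226) at about (539, -266), and the window (scene px 210,191) is at about (605, 23). Lathe yaw is about 0.08.

{"method": "play_rows", "body": {"commands": [{"x": -0.03,"y": -0.01,"z": -0.02,"twist": -3},{"x": -0.07,"y": -0.02,"z": -0.04,"twist": -6},{"x": -0.11,"y": -0.035,"z": -0.06,"twist": -9},{"x": -0.155,"y": -0.05,"z": -0.08,"twist": -12},{"x": -0.2,"y": -0.06,"z": -0.09,"twist": -15},{"x": -0.245,"y": -0.075,"z": -0.09,"twist": -18},{"x": -0.285,"y": -0.087,"z": -0.09,"twist": -19.6},{"x": -0.32,"y": -0.097,"z": -0.09,"twist": -19.6}], "jaw": 1}}

```text
time: 1.0
tool_pos: [422.2, 328.2, 341.7]
tcp_rot: [-3.141, 0.0, -3.064]
contact_force: [0.3, 0.4, -1.4]
grip_width: 32.5
finger_force: 0.0
```

{"method": "play_rows", "body": {"commands": [{"x": -0.003,"y": -0.035,"z": 0,"twist": 0},{"x": -0.007,"y": -0.08,"z": 0,"twist": 0},{"x": -0.011,"y": -0.125,"z": 0,"twist": 0},{"x": -0.016,"y": -0.17,"z": 0,"twist": 0},{"x": -0.02,"y": -0.215,"z": 0,"twist": 0},{"x": -0.025,"y": -0.26,"z": 0,"twist": 0},{"x": -0.03,"y": -0.305,"z": 0,"twist": 0},{"x": -0.032,"y": -0.34,"z": 0,"twist": 0}]}}

```text
time: 1.8
tool_pos: [479.1, -9.1, 341.6]
tcp_rot: [-3.141, -0.0, -3.065]
contact_force: [0.7, -0.1, 0.5]
grip_width: 0.4
finger_force: 0.0
```

Run:
```python
from h import *
snap('wrist','w1'); o=bot.get_obs(); print(o['time'],o['tool_pos'],o['tcp_rot'],o['grip_width'])
```

```text
1.85 [479.7220262  -13.04927037 341.28306425] [-3.13838989e+00 -5.31701329e-04 -3.06708538e+00] 0.4407743933600439
```

View pics/w1.png

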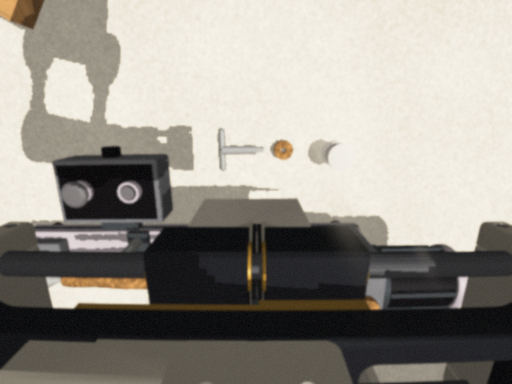

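The stop button is at px (77,193), the start button at (129,191), and the fingers are shut. I'll measure them.

Run:
```python
from h import *
c=load('w1'); a=at_z(c,77,193,90); b=at_z(c,129,191,79); print(a,b,a-b,np.linalg.norm((a-b)[:2]),np.arctan2(*( (b-a)[[0,1]]*[-1,1])))
```

```text
[ 532.22279787 -261.51629632   90.        ] [ 526.80160907 -191.19402371   79.        ] [  5.4211888  -70.32227261  11.        ] 70.5309245163993 0.07693846366871425
```

{"method": "play_rows", "body": {"commands": [{"x": -0.005,"y": -0.04,"z": 0},{"x": -0.012,"y": -0.085,"z": 0},{"x": -0.018,"y": -0.13,"z": 0},{"x": -0.025,"y": -0.175,"z": 0},{"x": -0.03,"y": -0.22,"z": 0.02},{"x": -0.036,"y": -0.252,"z": 0.06},{"x": -0.036,"y": -0.252,"z": 0.1},{"x": -0.036,"y": -0.252,"z": 0.14}]}}

```text
invalid input at $.commands[0]: expected keys x, y, z, twist
```

{"method": "play_rows", "body": {"commands": [{"x": 0,"y": 0,"z": 0.03},{"x": 0,"y": 0,"z": 0.05},{"x": 0,"y": 0,"z": 0.06},{"x": 0,"y": 0,"z": 0.065},{"x": 0,"y": 0,"z": 0.065},{"x": 0,"y": 0,"z": 0.065},{"x": 0,"y": 0,"z": 0.065},{"x": 0,"y": 0,"z": 0.065}]}}

```text
invalid input at $.commands[0]: expected keys x, y, z, twist
```

Run:
```python
from h import *
s=snap('side','s2');snap('scene','c2'); o=bot.get_obs(); print(o['time'],o['tool_pos'],o['contact_force'])
a=cv2.resize(load('scene0' and 'c2')['pixels'][110:210,145:245],None,fx=4,fy=4,interpolation=2); b=cv2.resize(s['pixels'][150:250,270:370],None,fx=4,fy=4,interpolation=2)
cv2.imwrite('pics/crop2.png',np.hstack([a,b])[:,:,::-1])
```

```text
1.95 [479.06708883  -8.39492851 341.34657554] [-0.63427916  0.3385541  -0.12555399]
```

View pics/crop2.png

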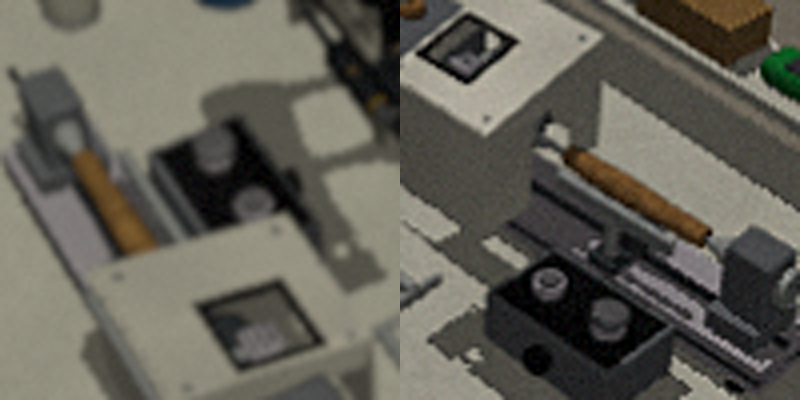

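The moves were refused because twist was missing, so the arm hasn't moved. In this side crop the window centre is at (286.5,161.8), which fits the lathe pose better. Sending the moves again.

{"method": "play_rows", "body": {"commands": [{"x": -0.005,"y": -0.04,"z": 0,"twist": 0},{"x": -0.012,"y": -0.085,"z": 0,"twist": 0},{"x": -0.018,"y": -0.13,"z": 0,"twist": 0},{"x": -0.025,"y": -0.175,"z": 0,"twist": 0},{"x": -0.03,"y": -0.22,"z": 0.02,"twist": 0},{"x": -0.036,"y": -0.254,"z": 0.06,"twist": 0},{"x": -0.036,"y": -0.254,"z": 0.1,"twist": 0},{"x": -0.036,"y": -0.254,"z": 0.14,"twist": 0}]}}

```text
time: 2.75
tool_pos: [535.0, -256.8, 199.6]
tcp_rot: [3.141, -0.0, -3.064]
contact_force: [0.3, 0.5, 0.1]
grip_width: 0.1
finger_force: 0.0
```

{"method": "play_rows", "body": {"commands": [{"x": 0,"y": 0,"z": 0.03,"twist": 0},{"x": 0,"y": 0,"z": 0.05,"twist": 0},{"x": 0,"y": 0,"z": 0.06,"twist": 0},{"x": 0,"y": 0,"z": 0.065,"twist": 0},{"x": 0,"y": 0,"z": 0.065,"twist": 0},{"x": 0,"y": 0,"z": 0.065,"twist": 0},{"x": 0,"y": 0,"z": 0.065,"twist": 0},{"x": 0,"y": 0,"z": 0.065,"twist": 0}]}}

```text
time: 3.55
tool_pos: [535.1, -257.3, 137.6]
tcp_rot: [-3.141, 0.001, -3.063]
contact_force: [0.2, 0.7, -0.5]
grip_width: 0.4
finger_force: 0.0
```

Run:
```python
from h import *
s=snap('side','s3');snap('scene','c3'); o=bot.get_obs(); print(o['time'],o['tool_pos'],o['contact_force'])
a=cv2.resize(load('c3')['pixels'][110:210,145:245],None,fx=4,fy=4,interpolation=2); b=cv2.resize(s['pixels'][150:250,270:370],None,fx=4,fy=4,interpolation=2)
cv2.imwrite('pics/crop3.png',np.hstack([a,b])[:,:,::-1])
```

```text
3.65 [ 534.91987541 -257.24857311  137.2322603 ] [ 0.19608455  0.18601239 -0.62329889]
```

View pics/crop3.png

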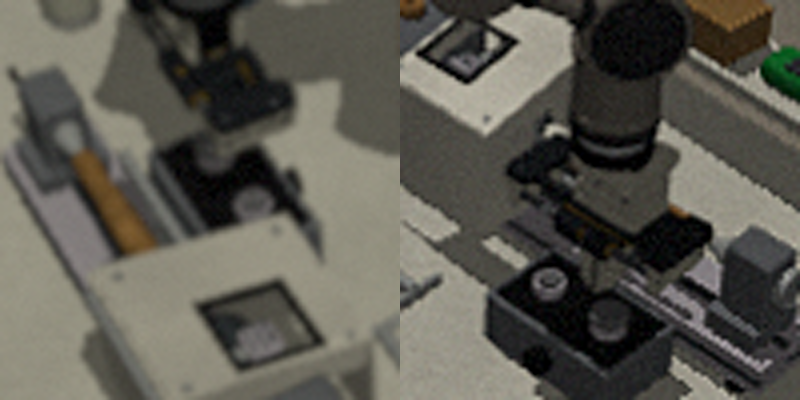

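The fingertips are about 22 mm above the stop head and need 7 mm more in -y.

{"method": "play_rows", "body": {"commands": [{"x": 0,"y": -0.004,"z": 0,"twist": 0},{"x": 0,"y": -0.008,"z": 0.006,"twist": 0},{"x": 0,"y": -0.008,"z": 0.014,"twist": 0},{"x": 0,"y": -0.008,"z": 0.02,"twist": 0},{"x": 0,"y": -0.008,"z": 0.023,"twist": 0},{"x": 0,"y": -0.008,"z": 0.025,"twist": 0},{"x": 0,"y": -0.008,"z": 0.026,"twist": 0},{"x": 0,"y": -0.008,"z": 0.026,"twist": 0}]}}

```text
time: 4.45
tool_pos: [535.2, -265.0, 110.8]
tcp_rot: [3.141, -0.0, -3.063]
contact_force: [-2.5, -0.0, 3.3]
grip_width: 0.3
finger_force: 1.8
```

{"method": "play_rows", "body": {"commands": [{"x": 0,"y": 0,"z": 0.001,"twist": 0},{"x": 0,"y": 0,"z": 0.002,"twist": 0},{"x": 0,"y": 0,"z": 0.003,"twist": 0},{"x": 0,"y": 0,"z": 0.004,"twist": 0},{"x": 0,"y": 0,"z": 0.005,"twist": 0},{"x": 0,"y": 0,"z": 0.005,"twist": 0},{"x": 0,"y": 0,"z": 0.005,"twist": 0},{"x": 0,"y": 0,"z": 0.005,"twist": 0}]}}

```text
time: 5.25
tool_pos: [535.4, -265.1, 108.4]
tcp_rot: [-3.141, 0.001, -3.063]
contact_force: [-8.4, 3.1, 21.3]
grip_width: 0.5
finger_force: 10.7
```

21 N at tip height 83.4 mm means the button is fully in. Releasing and rising.

{"method": "play_rows", "body": {"commands": [{"x": 0,"y": 0,"z": -0.01,"twist": 0},{"x": 0,"y": 0,"z": -0.03,"twist": 0},{"x": 0,"y": 0,"z": -0.06,"twist": 0},{"x": 0,"y": 0,"z": -0.1,"twist": 0},{"x": 0,"y": 0,"z": -0.14,"twist": 0},{"x": 0,"y": 0,"z": -0.18,"twist": 0},{"x": 0,"y": 0,"z": -0.22,"twist": 0},{"x": 0,"y": 0,"z": -0.24,"twist": 0}]}}

```text
time: 6.05
tool_pos: [536.4, -265.4, 349.6]
tcp_rot: [-3.138, 0.005, -3.063]
contact_force: [0.4, -0.2, 0.6]
grip_width: 0.5
finger_force: 0.0
```

{"method": "play_rows", "body": {"commands": [{"x": -0.02,"y": 0.037,"z": 0,"twist": 0},{"x": -0.042,"y": 0.077,"z": 0,"twist": 0},{"x": -0.064,"y": 0.117,"z": 0,"twist": 0},{"x": -0.086,"y": 0.157,"z": 0,"twist": 0},{"x": -0.108,"y": 0.197,"z": 0,"twist": 0},{"x": -0.13,"y": 0.237,"z": 0,"twist": 0},{"x": -0.15,"y": 0.277,"z": 0,"twist": 0},{"x": -0.15,"y": 0.277,"z": 0,"twist": 0}]}}

```text
time: 6.85
tool_pos: [664.6, 28.7, 344.3]
tcp_rot: [3.139, 0.0, -3.057]
contact_force: [-0.6, -0.0, -0.8]
grip_width: 0.7
finger_force: 0.0
```

Run:
```python
from h import *
snap('wrist','w4'); o=bot.get_obs(); print(o['time'],o['tool_pos'],o['tcp_rot'])
```

```text
6.9 [663.98327521  25.8802384  344.48755745] [ 3.14081750e+00 -4.86103514e-04 -3.05866654e+00]
```

View pics/w4.png

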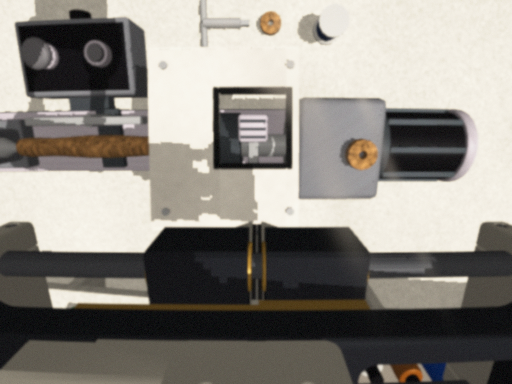

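The window's outer edging spans px (213–293, 87–169), and the ribbed pad is at (253,125).

Run:
```python
from h import *
c=load('w4')
P=[at_z(c,*p) for p in [(213,87,190),(293,87,190),(293,169,206),(213,169,206)]]
print(np.round(P,1).tolist(),'mean',np.mean(P,0)); print('pad',at_z(c,253,125,183))
g=[at_z(c,150,49,182),at_z(c,297,49,182),at_z(c,299,219,218),at_z(c,150,221,218)];print(np.round(g,1).tolist())
print(c['eye'],np.arctan2(P[0][0]-P[1][0],P[1][1]-P[0][1]))
```

```text
[[570.9, -21.4, 190.0], [564.5, 54.2, 190.0], [640.2, 61.0, 206.0], [646.7, -15.5, 206.0]] mean [605.5371613  19.5607723 198.       ]
pad [603.15428991  19.21928123 183.        ]
[[540.4, -84.3, 182.0], [529.2, 55.0, 182.0], [686.1, 70.9, 218.0], [700.4, -72.7, 218.0]]
[592.76850114  21.23334489 476.4188253 ] 0.08488233679499597
```

{"method": "play_rows", "body": {"commands": [{"x": 0.02,"y": 0,"z": 0,"twist": 0},{"x": 0.045,"y": -0.001,"z": 0,"twist": 0},{"x": 0.062,"y": -0.002,"z": 0.01,"twist": 0},{"x": 0.062,"y": -0.002,"z": 0.03,"twist": 0},{"x": 0.062,"y": -0.002,"z": 0.06,"twist": 0},{"x": 0.062,"y": -0.002,"z": 0.08,"twist": 0},{"x": 0.062,"y": -0.002,"z": 0.09,"twist": 0},{"x": 0.062,"y": -0.002,"z": 0.09,"twist": 0}]}}

```text
time: 7.7
tool_pos: [601.0, 15.1, 254.5]
tcp_rot: [3.141, -0.002, -3.065]
contact_force: [-0.4, -0.6, 0.0]
grip_width: 0.4
finger_force: 0.0
```

Run:
```python
from h import *
s=snap('side','s5');c=snap('scene','c5'); T=[]
for i in range(4): bot.capture('wrist'); T.append(bot.get_obs()['tool_pos'])
print(np.round(T,1).tolist(),bot.get_obs()['tcp_rot'])
a=cv2.resize(c['pixels'][140:240,165:265],None,fx=4,fy=4,interpolation=2); b=cv2.resize(s['pixels'][110:210,240:340],None,fx=4,fy=4,interpolation=2)
cv2.imwrite('pics/crop5.png',np.hstack([a,b])[:,:,::-1])
```

```text
[[602.2, 15.5, 257.0], [602.2, 15.7, 257.1], [602.2, 15.8, 257.0], [602.1, 15.9, 256.8]] [-3.14127160e+00  2.04553437e-03 -3.06328087e+00]
```

View pics/crop5.png

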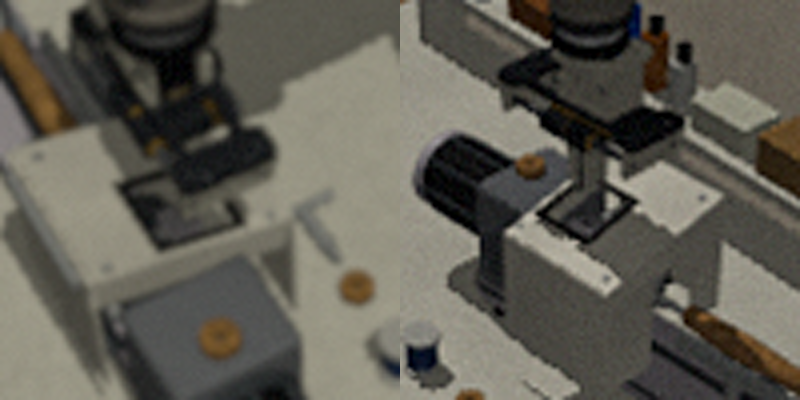

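Run:
```python
from h import *
c=load('c5');s=load('s5')
print(at_z(c,210.5,191,198),at_z(s,286.5,161.8,198))
for k,n,o in((c,'scene',(165,140)),(s,'side',(240,110))):
    for p in [(602.2,15.8,232),(602.2,15.8,198),(605.5,19.6,198),(605,23,198)]: print(n,p,np.round((proj(k,p)[0]-o)*4))
o=bot.get_obs();w=load('w4');R=Ro.from_euler('xyz',[-3.141,0,-3.063]);print('tool at w4',np.array(w['eye'])-R.apply([71.8,-1.2,-132]))
w=bot.capture('wrist');print('tool now by eye',np.array(w['eye'])-R.apply([71.8,-1.2,-132]),bot.get_obs()['tool_pos'])
```

```text
[603.50844461  22.91291896 198.        ] [606.54096273  19.65077359 198.        ]
scene (602.2, 15.8, 232) [177. 170.]
scene (602.2, 15.8, 198) [180. 197.]
scene (605.5, 19.6, 198) [178. 202.]
scene (605, 23, 198) [180. 205.]
side (602.2, 15.8, 232) [186. 183.]
side (602.2, 15.8, 198) [185. 210.]
side (605.5, 19.6, 198) [185. 208.]
side (605, 23, 198) [183. 206.]
tool at w4 [664.25879584  27.98879681 344.4181373 ]
tool now by eye [601.38437751  15.96093069 256.80147739] [601.92642801  15.94729991 256.58552186]
```

Estimates agree on a window centre of (605, 20.5). Shifting 5 mm in +y and descending through the window to just above the pad.

{"method": "play_rows", "body": {"commands": [{"x": 0,"y": 0.003,"z": 0,"twist": 0},{"x": 0,"y": 0.005,"z": 0,"twist": 0},{"x": 0,"y": 0.005,"z": 0.005,"twist": 0},{"x": 0,"y": 0.005,"z": 0.015,"twist": 0},{"x": 0,"y": 0.005,"z": 0.025,"twist": 0},{"x": 0,"y": 0.005,"z": 0.035,"twist": 0},{"x": 0,"y": 0.005,"z": 0.042,"twist": 0},{"x": 0,"y": 0.005,"z": 0.044,"twist": 0}]}}

```text
time: 8.85
tool_pos: [600.7, 21.0, 210.2]
tcp_rot: [3.141, -0.002, -3.063]
contact_force: [-0.8, -0.3, 0.5]
grip_width: 0.7
finger_force: 0.0
```

{"method": "play_rows", "body": {"commands": [{"x": 0,"y": 0,"z": 0.003,"twist": 0},{"x": 0,"y": 0,"z": 0.006,"twist": 0},{"x": 0,"y": 0,"z": 0.009,"twist": 0},{"x": 0,"y": 0,"z": 0.012,"twist": 0},{"x": 0,"y": 0,"z": 0.015,"twist": 0},{"x": 0,"y": 0,"z": 0.018,"twist": 0},{"x": 0,"y": 0,"z": 0.02,"twist": 0},{"x": 0,"y": 0,"z": 0.021,"twist": 0}]}}

```text
time: 9.65
tool_pos: [600.6, 20.8, 191.5]
tcp_rot: [-3.141, -0.001, -3.063]
contact_force: [-4.9, -0.5, 5.8]
grip_width: 0.4
finger_force: 2.9
```

{"method": "play_rows", "body": {"commands": [{"x": 0,"y": 0,"z": 0.001,"twist": 0},{"x": 0,"y": 0,"z": 0.002,"twist": 0},{"x": 0,"y": 0,"z": 0.003,"twist": 0},{"x": 0,"y": 0,"z": 0.004,"twist": 0},{"x": 0,"y": 0,"z": 0.005,"twist": 0},{"x": 0,"y": 0,"z": 0.006,"twist": 0},{"x": 0,"y": 0,"z": 0.006,"twist": 0},{"x": 0,"y": 0,"z": 0.006,"twist": 0}]}}

```text
time: 10.45
tool_pos: [600.9, 20.9, 188.3]
tcp_rot: [-3.141, 0.002, -3.063]
contact_force: [-10.7, -0.3, 19.6]
grip_width: 0.6
finger_force: 10.8
```

The lever is at its stop: the force went from 6 to 20 N at the predicted height. Retreating straight up, then away.

{"method": "play_rows", "body": {"commands": [{"x": 0,"y": 0,"z": -0.01,"twist": 0},{"x": 0,"y": 0,"z": -0.025,"twist": 0},{"x": 0,"y": 0,"z": -0.045,"twist": 0},{"x": 0,"y": 0,"z": -0.07,"twist": 0},{"x": 0,"y": 0,"z": -0.1,"twist": 0},{"x": 0,"y": 0,"z": -0.13,"twist": 0},{"x": 0,"y": 0,"z": -0.155,"twist": 0},{"x": 0,"y": 0,"z": -0.16,"twist": 0}]}}

```text
time: 11.25
tool_pos: [602.2, 20.9, 348.3]
tcp_rot: [-3.141, 0.007, -3.063]
contact_force: [-0.2, 0.8, 0.8]
grip_width: 0.3
finger_force: 0.0
```

{"method": "play_rows", "body": {"commands": [{"x": -0.02,"y": 0,"z": 0,"twist": 0},{"x": -0.045,"y": 0,"z": 0,"twist": 0},{"x": -0.062,"y": 0,"z": 0,"twist": 0},{"x": -0.062,"y": 0,"z": 0,"twist": 0},{"x": -0.062,"y": 0,"z": 0,"twist": 0},{"x": -0.062,"y": 0,"z": 0,"twist": 0},{"x": -0.062,"y": 0,"z": 0,"twist": 0},{"x": -0.062,"y": 0,"z": 0,"twist": 0}]}}

```text
time: 12.05
tool_pos: [662.6, 25.8, 345.2]
tcp_rot: [-3.142, 0.001, -3.063]
contact_force: [-0.2, 0.2, -0.6]
grip_width: 0.5
finger_force: 0.0
```

Run:
```python
from h import *
snap('wrist','w6'); o=bot.get_obs(); print(o['time'],o['tool_pos'],o['contact_force'])
```

```text
12.1 [662.67356607  25.77733621 345.212314  ] [-0.61702159 -0.97848368 -0.60146117]
```

View pics/w6.png

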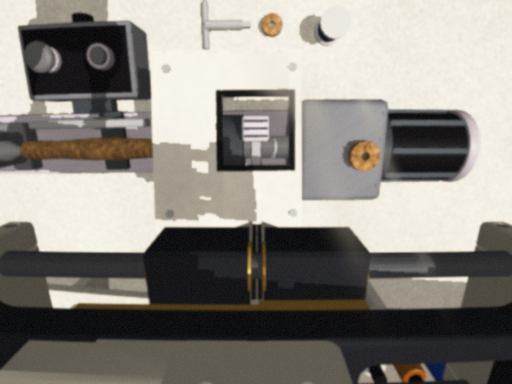

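The pad now shows at (256,128), and the loose things look unmoved. I'll check the sinkage by its apparent width.

Run:
```python
from h import *
for f in('w4','w6'):
    g=load(f)['pixels'][95:165,222:288].astype(int).mean(2); m=g[15:45].max(0)
    ys,xs=np.where((g>150)&(np.arange(70)[:,None]<50)); print(f,xs.min()+222,xs.max()+222,ys.min()+95,ys.max()+95)
    print(m.astype(int)[14:54].tolist())
```

```text
w4 222 285 95 144
[115, 114, 120, 165, 199, 219, 222, 224, 225, 225, 226, 225, 225, 226, 227, 226, 227, 228, 228, 228, 229, 228, 229, 230, 229, 229, 227, 226, 223, 220, 209, 183, 150, 132, 133, 137, 158, 155, 134, 134]
w6 226 287 96 144
[118, 120, 117, 115, 118, 116, 138, 184, 214, 227, 228, 229, 229, 228, 229, 230, 229, 231, 230, 230, 231, 230, 231, 230, 232, 232, 231, 232, 232, 233, 232, 227, 200, 155, 132, 131, 132, 132, 138, 139]
```

```bash
python3 -c "
from plant import bot
print(bot.close_job())"
```

```text
the job is handed in; nothing more can be done
None
```

I pressed the stop button fully in and released it, then pressed the spindle-lock lever down to its stop. The arm is parked above and clear of the machine and the job is handed in; it returned no verdict. I saw no sign of touching the guard, and the loose things in the last picture had not visibly moved.

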